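# Hold a spring clip open over an order card

### The job

Take the red spring clip off its rack by squeezing its handles, and bring it over the blue card, leaving the yellow card and everything else where it is. Keep the clip squeezed wide open, with one jaw on either side of the blue card's top edge near its middle and touching neither the card nor its stand, so that a gift tag can be slipped in. Finish like that, still holding the clip gaping around the edge; do not let go and do not shift the blue card's stand.

Things in the scene. Friction and masses are not known exactly. Their poses are not given: they have to be found in the camera images.
- clip: Red spring clip, jaws down, 24 mm wide (y), 50 g. Origin on its steel pivot pin (radius 4 mm, 30 mm long along y); z up through the handles; jaws open along x and reach 42 mm below the pivot. At the start they are shut on the rack's strip, the pin resting on its top edge, pivot 89 mm above the worktop.
- jaw_front (a joint): Angle of the clip's front (-x) jaw lever: 0 = shut on a 3 mm sheet, 0.30 = fully open (firm stop); the other lever always turns alike. At 0.30 the jaw tips are 28 mm apart and 40 mm below the pivot.
- jaw_front_tip (a point): Inner tip of the clip's front (-x) jaw, 42 mm below the pivot when shut.
- jaw_back_tip (a point): Inner tip of the clip's back (+x) jaw, 42 mm below the pivot when shut.
- rack: Fixed clip rack: wooden foot 60 (x) x 100 (y) x 14 mm with an upright steel strip 3 mm thick (x), 84 mm wide (y), whose top edge is 85 mm above the worktop. Origin under the foot's centre, z up. The clip sits within 20 mm of the middle of that edge.
- blue_stand: Loose wooden block 64 (x) x 90 (y) x 22 mm (about 450 g in all) that holds a stiff blue card upright: 3 mm thick (x), 86 mm wide (y), top edge 130 mm above the worktop. Origin under the block's centre; x is square to the card's face, y runs along its top edge.
- blue_stand_edge (a point): Middle of the blue card's top edge.
- yellow_stand: The same stand with a yellow card; a bystander. Origin and axes as for the blue one.
- scissors: Scissors with red grips, 87 x 199 x 9 mm, lying on the worktop at the right; a bystander.
- marker: Marker pen, 17 x 135 x 16 mm, at the left; a bystander.
- kraft_box: Empty brown kraft gift box without lid, 234 x 144 x 62 mm, at the left; a bystander.
- clip_handles (a point): Point midway between the clip's two flat handles, 30 mm above the pivot. Shut, they splay: 52 mm over their outer faces at the top (40 mm above the pivot), 26 mm at the pivot. Squeeze them together along x: 3 N to start, 9 N to open fully at a firm stop (25-30 N is harmless); then upright, parallel, 26 mm over their outer faces, 46 mm above the pivot.

How it is judged (in metres and radians):
On the way:
1. the clip is squeezed open and lifted clear of the rack (value of joint jaw_front above 0.2 rad and z of clip in the frame of rack above 0.135 m and contact force between clip and rack below 0.1 N and contact force between the fingers and clip above 3 N), for 0.1 s.
At the end, for the whole second after the job is handed in: Clip held open by the gripper (lever over 0.20 rad), at rest; jaw tips on both sides of the blue card, 6 mm or more below its top edge, clip within 25 mm of its middle and 0.35 rad of its line; card and stand untouched, upright, within 20 mm of the start (value of joint jaw_front above 0.2 rad and contact force between the fingers and clip above 3 N and ((x of jaw_front_tip in the frame of blue_stand below -0.003 m and x of jaw_back_tip in the frame of blue_stand above 0.003 m) or (x of jaw_front_tip in the frame of blue_stand above 0.003 m and x of jaw_back_tip in the frame of blue_stand below -0.003 m)) and z of each of jaw_front_tip, jaw_back_tip in the frame of blue_stand below 0.124 m and z of clip in the frame of blue_stand above 0.13 m and y of clip in the frame of blue_stand between -0.025 and 0.025 m and angle between the y axis of clip and the y axis of blue_stand, either way round below 0.35 rad and contact force between each of clip, the arm and blue_stand below 0.3 N and linear speed of clip below 0.03 m/s and distance of blue_stand from where it was at the start of the episode below 0.02 m and angle between blue_stand's own z axis and vertical below 0.1 rad); the arm keeps its last pose, push and grip.
It fails at once if the yellow card's stand is moved by more than 20 mm (distance of yellow_stand from where it was at the start of the episode above 0.02 m).
It fails at once if the blue card's stand is moved by more than 20 mm or tipped (distance of blue_stand from where it was at the start of the episode above 0.02 m or angle between blue_stand's own z axis and vertical above 0.3 rad).
It fails at once if a bystander (scissors, marker or empty gift box) is moved by more than 30 mm (distance of any of scissors, marker, kraft_box from where it was at the start of the episode above 0.03 m).
It also fails if it takes over 35 s, if anything falls off the work surface, if the arm or the gripper's body presses on something with over 40 N, if the wrist force passes 120 N, or if a joint passes its speed limit or range.

### The arm

A 6-joint arm with a two-finger parallel gripper is mounted at the origin on a cart in front of the work surface, level with it; the furniture and walls round the work are solid. World frame = base frame: x ahead of the robot, y to its left, z up, the work surface at z = 0. Lengths are in mm, angles in rad, forces in N, time in s.
With the tool pointing down it reaches from about 250 to 725 mm from the base axis. Payload 9.7 kg.
Tool frame: the origin (TCP) lies at the very end of the fingers, on their centre line; the grasp point (between the pads) lies bot.grip_point_offset behind it (bot.grip_point_offset is the distance from the TCP to the grasp point, in mm); z points along the fingers, x is the direction in which the jaws open and shut, and the axes are right-handed (so a half turn about z gives the same grasp; the last joint's range is limited). The gripper opens to 85 mm and grips with 20 to 120 N. Pads are 22 mm wide; open, the fingers measure 114 mm over their backs; the gripper's body (76 mm by 85 mm) begins 54 mm behind the grasp point. The pads swing forward as they close: fully open they stand 13 mm farther back than shut.
Start: joints at [1.174, 0.087, 0.176, 1.66, 0, 1.571], TCP at [212.555, 507.265, 231.284] pointing down, gripper open.
Joint ranges: [-3.13, 3.13], [-0.85, 1.81], [-1.15, 1.24], [-2.2, 2.28], [-1.44, 1.52], [-3.14, 3.14]. Speed limits (rad/s): [2.22, 2.22, 2.57, 3.14, 3.14, 3.14].

### API

Orientations are given as a 3x3 rotation matrix whose columns are the frame's x, y, z axes.
In Python, from plant import bot, viewer gives the robot as it stands.
- The arm moves only by the shell command python3 -m pendant 'ROWS' [FORCE]. ROWS is JSON, a list of rows, each a list of 3 entries, a list of its own where there are three numbers: the turn, a rotation vector about the tool's x, y, z in rad, then the shift along the tool's x, y, z in m, then the finger opening in m, from 0 to 0.0854. In form: [[[ax, ay, az], [x, y, z], claw], ...]. A call has 1 to 8 rows; each row shifts and turns the commanded pose from where the row before left it, along the tool's axes as they then stand; what a row does not reach is not made up. A row lasts 1/10 s, in which the tool goes at most 50 mm and 8.59 degrees, less where a joint would pass 70% of its speed; a pose out of reach is approached as far as the arm can. A call is refused whole if a number of a shift passes 0.05 or a number of a turn 0.15, either way. A call with a gripper value outside its range is refused whole. The fingers move at their own pace and stop on an object; FORCE is the grip in N (left out, the last holds). Time passes only in rows, so rows that do not move let the fingers close. It gives the time, the measured TCP pose, the force and the opening at its end, in the units of the state.
- bot.read_state(): the state, without advancing time (a new reading comes with each control period).
- viewer.snapshot(name): name is "side" or "top" or "wrist"; returns the picture (400x640x3 uint8, red, green, blue); there is no depth.
- viewer.get_calibration(name): a dict with "mtx" (3x3 intrinsics, pixels), "rvec" (rotation vector, rad) and "tvec" (3), from world to camera coordinates, as OpenCV has them. Camera axes: x right, y down, z forward; pixel columns grow to the right and rows downward; lengths in mm; the calibration is good to about 2 mm. The wrist camera is an equidistant fisheye: a pixel r from the principal point sees the ray r / f radians off the axis. A picture is of the moment at which its call begins: read the wrist's pose just before it. get_calibration takes no time and is no camera call; for the wrist camera it gives the pose at the moment of the call.
- bot.close_job(): hands the job in, once; it reports no verdict.
The state is a dict: "time_s": time; "qpos": joint angles; "qd": joint speeds; "tau": joint torques, N m; "eef_pos": TCP position; "ee_rot": TCP orientation; "wrist_force": force on the tool from outside, world axes, zero at the start; "moment": the same for the moment, N m; "opening": opening from 0.0 (shut) to 1.0 (fully open).
Only numpy, scipy, OpenCV 4.12 (cv2) and the standard library are available. Lean on these libraries where they do the work, as an engineer would, in place of code of your own. Each camera call takes 0.05 s, during which the arm holds its last target.

## Working session

There is one attempt and no reset: what is moved stays moved. The work goes in short steps, Python scripts to look and compute and a shell command to move; the robot and the scene stay as the last step left them, time stands still between calls to the robot, and variables do not carry over. Pictures are saved under pics/ and viewed, and the job is handed in when it is done.

```bash
ls; mkdir -p pics
python3 - <<'E'
from plant import bot, viewer
import cv2
for n in ["side","top","wrist"]:
    c=viewer.get_calibration(n); print(n,c)
    cv2.imwrite(f"pics/{n}0.png",viewer.snapshot(n)[:,:,::-1])
print(bot.read_state(), bot.grip_point_offset)
E
```

```text
pics
side {'mtx': array([[413.4702684 ,   0.        , 322.3733967 ],
       [  0.        , 413.4702684 , 198.02018426],
       [  0.        ,   0.        ,   1.        ]]), 'rvec': array([ 0.0812687 , -2.6113496 ,  1.67404132]), 'tvec': array([ 452.45003262,  108.29017949, 1300.28730613])}
top {'mtx': array([[432.67854431,   0.        , 315.29044172],
       [  0.        , 432.67854431, 199.01751089],
       [  0.        ,   0.        ,   1.        ]]), 'rvec': array([ 2.18257925, -2.12518913,  0.17478066]), 'tvec': array([ -52.70667385,  439.13970329, 1519.62961163])}
wrist {'mtx': array([[309.70691629,   0.        , 321.00543361],
       [  0.        , 309.70691629, 205.38820662],
       [  0.        ,   0.        ,   1.        ]]), 'rvec': array([-2.39548482, -1.59209068, -0.2436212 ]), 'tvec': array([-548.54494947,  -38.54154194,  380.45126481])}
{'time_s': 0.15, 'qpos': array([1.17398164e+00, 8.73592158e-02, 1.75329035e-01, 1.65981444e+00,
       6.05185512e-06, 1.57078995e+00]), 'qd': array([ 2.51197584e-04, -2.54966381e-03,  2.18520727e-03,  9.76183007e-04,
        5.22809645e-06,  9.79185348e-04]), 'tau': array([-1.46518953e-03, -5.20762324e+01,  4.65045261e+01,  1.38838717e-02,
       -7.65423079e-05, -6.25525036e-05]), 'eef_pos': array([212.49621764, 507.1026336 , 230.73853852]), 'ee_rot': array([[ 3.86476403e-01,  9.22299204e-01, -4.10727851e-04],
       [ 9.22298699e-01, -3.86476621e-01, -9.64496718e-04],
       [-1.04829127e-03, -6.05854020e-06, -9.99999451e-01]]), 'wrist_force': array([ 1.05531928, -0.83983389,  0.24976024]), 'moment': array([-0.06375024,  0.00419225,  0.04245431]), 'opening': 1.003122043569259} 18.700000000000003
```

View pics/side0.png

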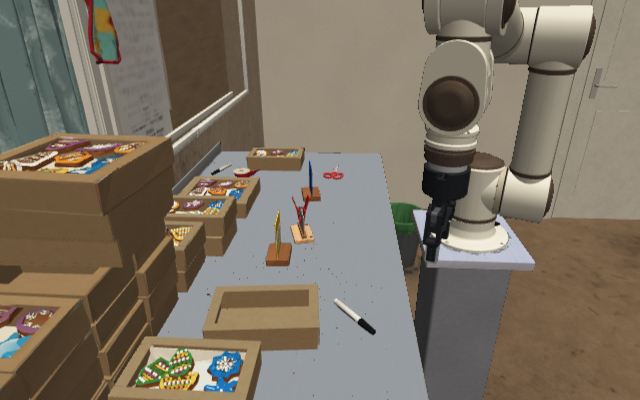

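View pics/top0.png

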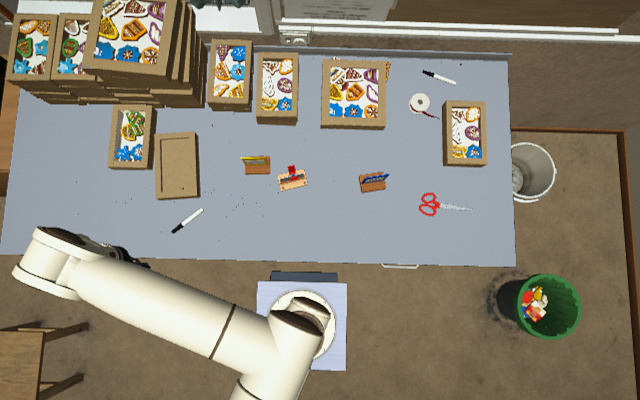

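View pics/wrist0.png

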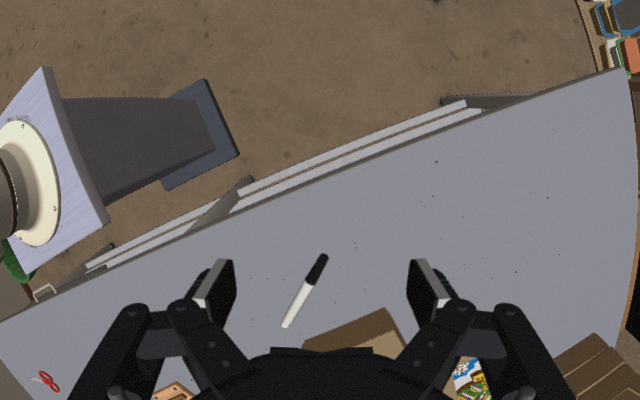

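The top view shows yellow at (257,165), clip/rack at (292,178), blue at (373,182) and the scissors at (430,205). The side view shows the same row. Enlarging both.

Run:
```python
import cv2
t=cv2.imread("pics/top0.png")
def crop(im,x0,y0,w,h,s,name):
    c=cv2.resize(im[y0:y0+h,x0:x0+w],None,fx=s,fy=s,interpolation=cv2.INTER_CUBIC)
    for i in range(0,w,10):
        cv2.line(c,(i*s,0),(i*s,4 if i%50 else 12),(0,0,0),1)
        cv2.putText(c,str(x0+i),(i*s,20),0,.35,(0,0,0),1)
    for j in range(0,h,10):
        cv2.line(c,(0,j*s),(6,j*s),(0,0,0),1); cv2.putText(c,str(y0+j),(8,j*s+4),0,.35,(0,0,0),1)
    cv2.imwrite(name,c)
crop(t,235,145,80,55,10,"pics/t1.png")
crop(t,340,160,60,45,12,"pics/t2.png")
s=cv2.imread("pics/side0.png")
crop(s,260,150,80,60*2,5,"pics/s1.png")
```

```text
(no output)
```

View pics/t1.png

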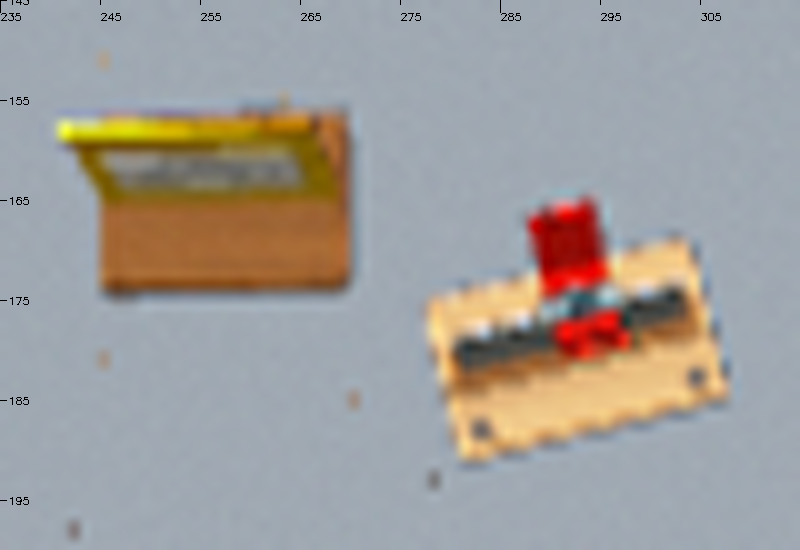

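View pics/t2.png

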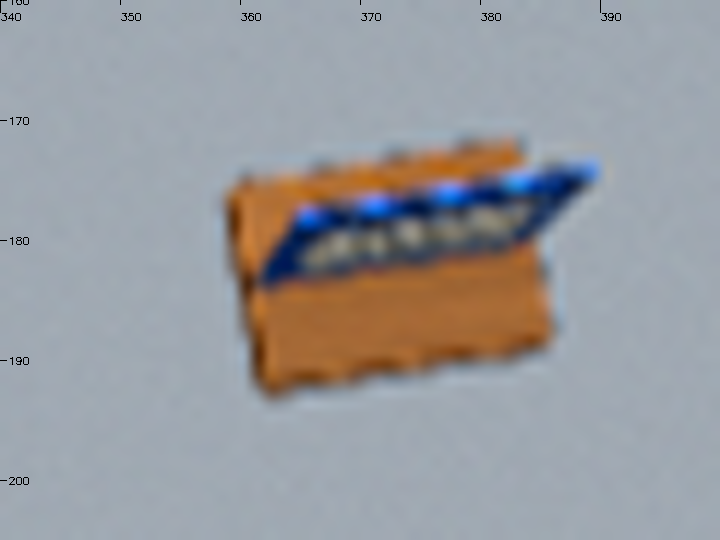

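View pics/s1.png

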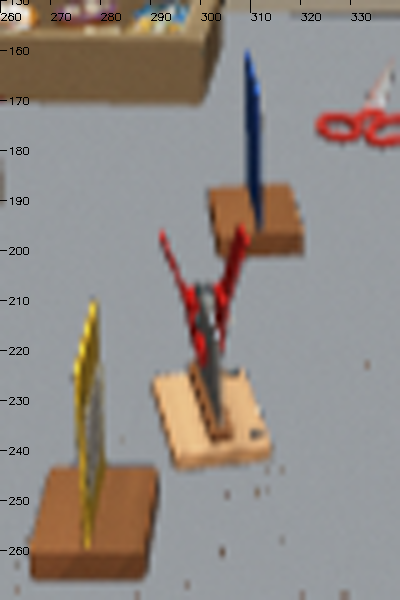

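```bash
cat > h.py <<'E'
import numpy as np, cv2
from plant import bot, viewer
def ray(name,uv,cal=None):
    c=cal or viewer.get_calibration(name); K=c['mtx']; R,_=cv2.Rodrigues(c['rvec']); t=np.array(c['tvec']).ravel()
    x=(uv[0]-K[0,2])/K[0,0]; y=(uv[1]-K[1,2])/K[1,1]
    if name=='wrist':
        r=np.hypot(x,y); d=np.array([np.sin(r)*x/r,np.sin(r)*y/r,np.cos(r)])
    else: d=np.array([x,y,1.])
    return -R.T@t, R.T@d
def onz(name,uv,z,cal=None):
    o,d=ray(name,uv,cal); return (o+d*(z-o[2])/d[2])
def proj(name,P,cal=None):
    c=cal or viewer.get_calibration(name); K=c['mtx']; R,_=cv2.Rodrigues(c['rvec']); t=np.array(c['tvec']).ravel()
    p=R@np.array(P,float)+t
    if name=='wrist':
        r=np.hypot(p[0],p[1]); th=np.arctan2(r,p[2]); return K[0,0]*th*p[0]/r+K[0,2],K[1,1]*th*p[1]/r+K[1,2]
    return K[0,0]*p[0]/p[2]+K[0,2],K[1,1]*p[1]/p[2]+K[1,2]
E
python3 - <<'E'
from h import *
np.set_printoptions(precision=1,suppress=True)
P=lambda uv,z:print(uv,z,onz('top',uv,z))
for uv in [(277.7,175.2),(304,169),(308,185),(281.5,191.2)]: P(uv,14)
print('strip ends'); P((280.8,179.8),85);P((303.5,174),85)
print('clip handles');P((291,168),129);P((292.8,174.5),89)
print('blue block');
for uv in [(359.3,175.6),(383.6,171.9),(386.1,188.8),(362.1,192.5)]: P(uv,22)
P((364.8,177.9),130);P((389.8,174.2),130)
print('yellow');
P((241,158.3),130);P((266,157),130)
print('side')
for n,uv,z in [('blue near',(310.5,167),130),('blue far',(309.5,160.5),130)]: print(n,onz('side',uv,z))
print(onz('side',(302,207),89))
E
```

```text
(277.7, 175.2) 14 [527.1  98.2  14. ]
(304, 169) 14 [553.    2.9  14. ]
(308, 185) 14 [493.9 -13.4  14. ]
(281.5, 191.2) 14 [468.3  82.2  14. ]
strip ends
(280.8, 179.8) 85 [496.9  81.6  85. ]
(303.5, 174) 85 [519.8   3.2  85. ]
clip handles
(291, 168) 129 [530.3  45.6 129. ]
(292.8, 174.5) 89 [516.1  40.3  89. ]
blue block
(359.3, 175.6) 22 [ 532.7 -199.4   22. ]
(383.6, 171.9) 22 [ 549.  -288.3   22. ]
(386.1, 188.8) 22 [ 486.6 -297.5   22. ]
(362.1, 192.5) 22 [ 470.5 -210.3   22. ]
(364.8, 177.9) 130 [ 503.1 -205.5  130. ]
(389.8, 174.2) 130 [ 518.4 -290.5  130. ]
yellow
(241, 158.3) 130 [558.7 216.1 130. ]
(266, 157) 130 [565.7 131.7 130. ]
side
blue near [ 509.  -212.6  130. ]
blue far [ 519.  -281.2  130. ]
[513.8  28.9  89. ]
```

```bash
python3 -m pendant '[[[0,0,0],[-0.0264,0.038,0],0.085],[[0,0,0],[-0.0264,0.038,0],0.085],[[0,0,0],[-0.0264,0.038,0],0.085],[[0,0,0],[-0.0264,0.038,0],0.085],[[0,0,0],[-0.0264,0.038,0],0.085],[[0,0,0],[-0.0264,0.038,0],0.085],[[0,0,0],[-0.0264,0.038,0],0.085],[[0,0,0],[-0.0264,0.038,0],0.085]]' 30
python3 -m pendant '[[[0,0,0],[-0.0264,0.038,0],0.085],[[0,0,0],[-0.0264,0.038,0],0.085],[[0,0,0],[-0.0264,0.038,0],0.085],[[0,0,0],[-0.0264,0.038,0],0.085],[[0,0,0.13],[0,0,0],0.085],[[0,0,0.13],[0,0,0],0.085],[[0,0,0.13],[0,0,0],0.085],[[0,0,0.13],[0,0,0],0.085]]'
python3 -m pendant '[[[0,0,0.13],[0,0,0],0.085],[[0,0,0.13],[0,0,0],0.085],[[0,0,0.13],[0,0,0],0.085],[[0,0,0],[0,0,0],0.085],[[0,0,0],[0,0,0],0.085]]'
python3 - <<'E'
from h import *
for n in ["side","top","wrist"]:
    if n=='wrist': print(viewer.get_calibration(n))
    cv2.imwrite(f"pics/{n}1.png",viewer.snapshot(n)[:,:,::-1])
print(bot.read_state())
E
```

```text
time_s: 0.95
eef_pos: [411.9, 193.2, 231.2]
ee_rot: [[0.386, 0.922, 0.0], [0.922, -0.386, 0.0], [0.0, 0.0, -1.0]]
wrist_force: [0.6, 1.1, 0.9]
opening: 0.996
time_s: 1.75
eef_pos: [510.6, 38.6, 231.0]
ee_rot: [[0.797, 0.604, -0.001], [0.604, -0.797, -0.0], [-0.001, -0.0, -1.0]]
wrist_force: [0.2, 0.9, -0.1]
opening: 0.991
time_s: 2.25
eef_pos: [510.6, 38.8, 231.1]
ee_rot: [[0.964, 0.265, -0.0], [0.265, -0.964, -0.0], [-0.0, -0.0, -1.0]]
wrist_force: [-0.1, -0.8, 0.2]
opening: 0.995
{'mtx': array([[309.70691629,   0.        , 321.00543361],
       [  0.        , 309.70691629, 205.38820662],
       [  0.        ,   0.        ,   1.        ]]), 'rvec': array([-2.81279078, -0.37627184, -0.05731158]), 'tvec': array([-502.06622047, -132.06876628,  351.00033698])}
{'time_s': 2.4, 'qpos': array([ 7.59521380e-02, -3.81266361e-03,  8.19856779e-02,  1.65670329e+00,
        2.48080416e-05,  1.38043710e+00]), 'qd': array([-1.63228806e-04, -8.40169678e-04,  8.42231805e-04, -2.37206754e-05,
        6.28804936e-05,  1.25575647e-02]), 'tau': array([-4.02085658e-03, -4.62489367e+01,  4.64869022e+01,  2.76198509e-03,
       -2.30348014e-04, -3.98731430e-02]), 'eef_pos': array([510.67273427,  38.86853249, 231.22174631]), 'ee_rot': array([[ 9.64748206e-01,  2.63174632e-01, -1.10190259e-04],
       [ 2.63174635e-01, -9.64748211e-01,  1.64944533e-05],
       [-1.01964933e-04, -4.49122753e-05, -9.99999994e-01]]), 'wrist_force': array([ 0.35176058, -0.72052334,  0.03645238]), 'moment': array([-0.00192065, -0.0210801 , -0.00444783]), 'opening': 0.9965728564175597}
```

Run:
```python
import cv2
w=cv2.imread("pics/wrist1.png"); cv2.imwrite("pics/w1b.png",cv2.resize(w[200:400,160:480],None,fx=2.5,fy=2.5,interpolation=cv2.INTER_CUBIC))
s=cv2.imread("pics/side1.png"); cv2.imwrite("pics/s1b.png",cv2.resize(s[130:280,240:400],None,fx=4,fy=4,interpolation=cv2.INTER_CUBIC))
```

```text
(no output)
```

View pics/w1b.png

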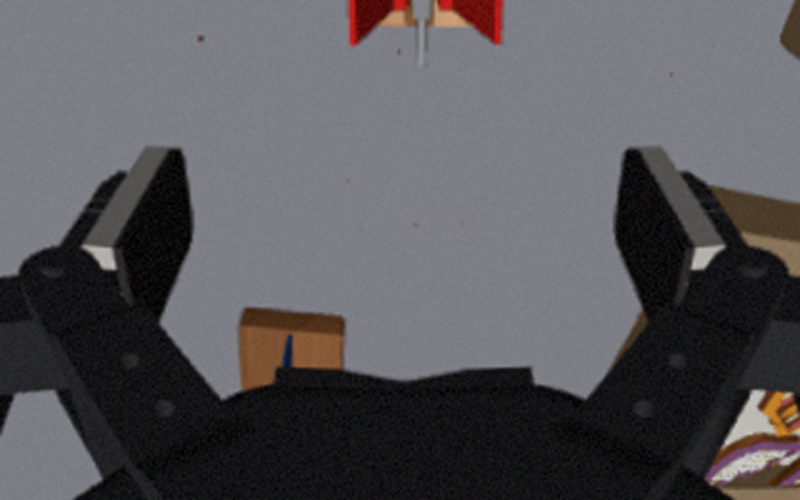

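View pics/s1b.png

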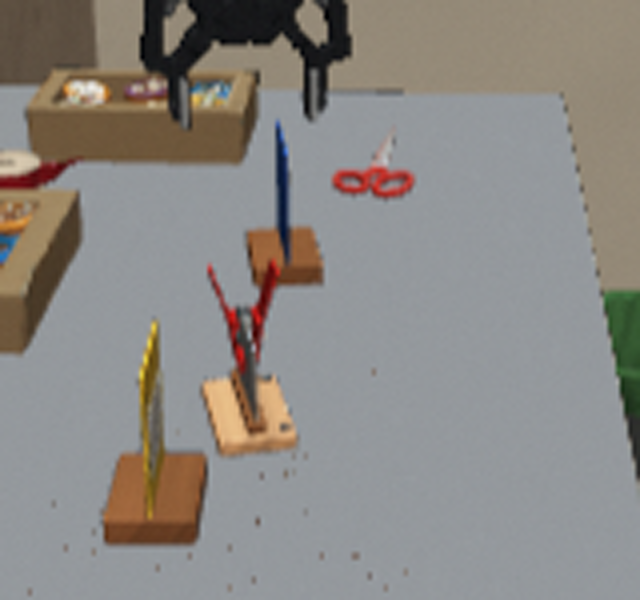

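Run:
```python
import cv2
w=cv2.imread("pics/wrist1.png"); x0,y0,s=250,130,6
c=cv2.resize(w[y0:y0+100,x0:x0+130],None,fx=s,fy=s,interpolation=cv2.INTER_CUBIC)
for i in range(0,130,10): cv2.putText(c,str(x0+i),(i*s,10),0,.35,(0,255,255),1); cv2.line(c,(i*s,0),(i*s,5),(0,255,255),1)
for i in range(0,100,10): cv2.putText(c,str(y0+i),(0,i*s+4),0,.35,(0,255,255),1)
cv2.imwrite("pics/w1c.png",c)
```

```text
(no output)
```

View pics/w1c.png

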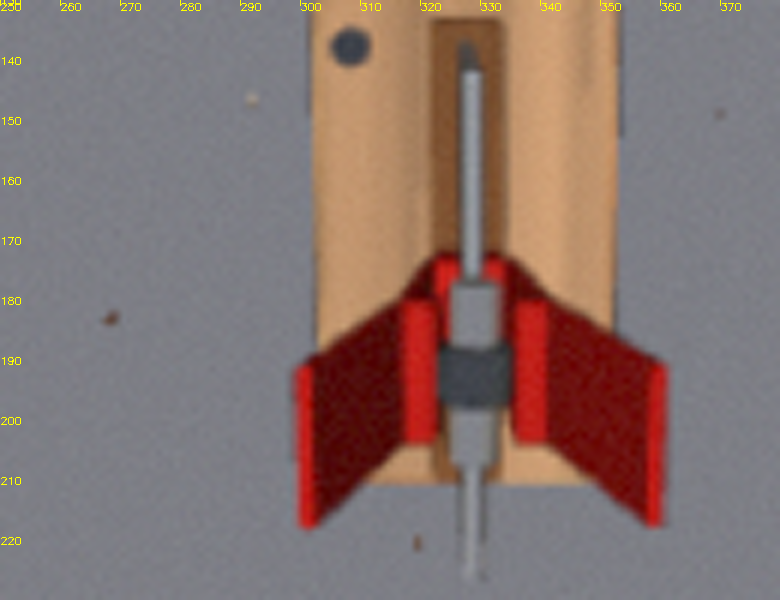

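Run:
```python
from h import *
np.set_printoptions(precision=1,suppress=True)
R=bot.read_state()['ee_rot'];p=bot.read_state()['eef_pos']
for uv,z in [((300.3,191),128),((301.3,217.5),128),((360,191),128),((359.5,217.5),128),((330.2,204.3),128),((328.5,177),93),((328.3,207.5),93),((328.4,192.3),92),((328.4,143),85),((328.4,226),85)]:
    q=onz('wrist',uv,z); print(uv,q,'tool',R.T@(q-p))
# blue edge from wrist pic
```

```text
(300.3, 191) [490.5  44.9 128. ] tool [-17.8 -11.1 103.2]
(301.3, 217.5) [497.   22.6 128. ] tool [-17.5  12.1 103.2]
(360, 191) [538.1  57.9 128. ] tool [ 31.5 -11.1 103.2]
(359.5, 217.5) [544.6  35.5 128. ] tool [ 31.9  12.2 103.2]
(330.2, 204.3) [517.4  40.3 128. ] tool [  6.9   0.4 103.2]
(328.5, 177) [512.6  55.2  93. ] tool [  6.2 -15.2 138.2]
(328.3, 207.5) [520.4  26.5  93. ] tool [  6.2  14.5 138.2]
(328.4, 192.3) [516.6  40.7  92. ] tool [  6.2  -0.2 139.2]
(328.4, 143) [504.5  85.   85. ] tool [  6.1 -46.1 146.2]
(328.4, 226) [526.6   5.3  85. ] tool [  6.6  36.6 146.2]
```

```bash
python3 -m pendant '[[[0,0,0],[0.004,0,0.03],0.085],[[0,0,0],[0,0,0.03],0.085],[[0,0,0],[0,0,0.025],0.085],[[0,0,0],[0,0,0],0.085],[[0,0,0],[0,0,0],0.085]]'
python3 - <<'E'
from h import *
c=viewer.get_calibration('wrist'); R,_=cv2.Rodrigues(c['rvec']); s=bot.read_state(); T=s['ee_rot']
print('cam pos in tool',T.T@(-R.T@c['tvec']-s['eef_pos']),'cam axes in tool',T.T@R.T)
cv2.imwrite("pics/w2.png",cv2.resize(viewer.snapshot('wrist')[150:400,160:480,::-1],None,fx=2.4,fy=2.4))
cv2.imwrite("pics/s2.png",cv2.resize(viewer.snapshot('side')[130:280,240:400,::-1],None,fx=4,fy=4,interpolation=cv2.INTER_CUBIC))
cv2.imwrite("pics/t2b.png",cv2.resize(viewer.snapshot('top')[130:230,230:400,::-1],None,fx=4,fy=4,interpolation=cv2.INTER_CUBIC))
E
```

```text
time_s: 2.9
eef_pos: [514.5, 39.9, 146.9]
ee_rot: [[0.965, 0.262, -0.0], [0.262, -0.965, -0.0], [-0.0, -0.0, -1.0]]
wrist_force: [-0.2, -0.2, 0.2]
opening: 0.999
cam pos in tool [  -0.63258693  -76.41857087 -143.03261082] cam axes in tool [[ 9.99999395e-01 -9.03676879e-04 -6.27004724e-04]
 [ 1.05053404e-03  9.53588989e-01  3.01109510e-01]
 [ 3.25799098e-04 -3.01109987e-01  9.53589361e-01]]
```

View pics/w2.png

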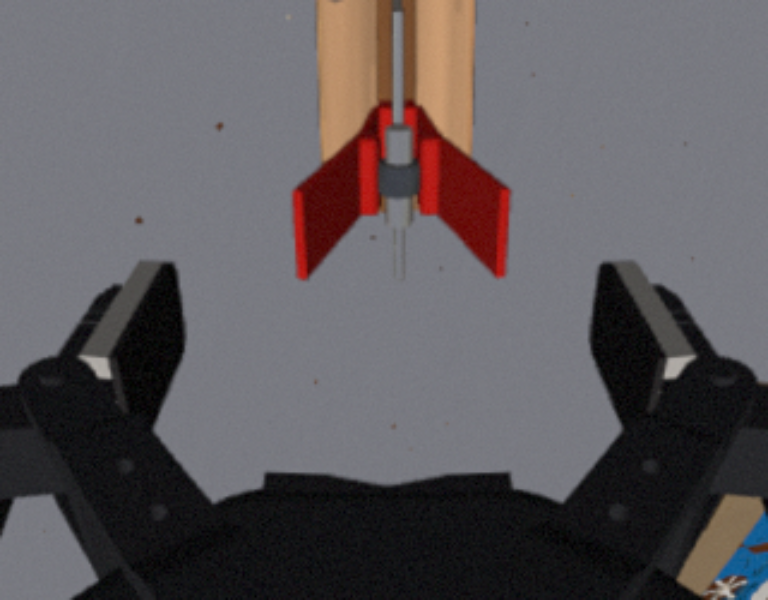

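View pics/s2.png

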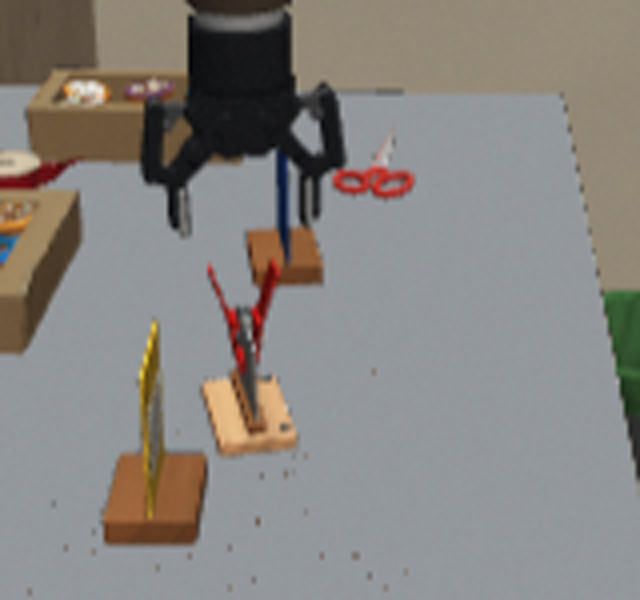

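Run:
```python
from h import *
np.set_printoptions(precision=1,suppress=True)
s=bot.read_state();R=s['ee_rot'];p=s['eef_pos']
for a,z in [((294,190),128),((509,190),128),((299,278),128),((503,278),128),((399,178),93)]:
    uv=(160+a[0]/2.4,150+a[1]/2.4); q=onz('wrist',uv,z); print(q,R.T@(q-p))
```

```text
[490.7  44.4 128. ] [-22.7 -10.8  20. ]
[540.1  57.6 128. ] [ 28.5 -10.6  20.1]
[497.   21.5 128. ] [-22.6  13.   20. ]
[546.3  34.6 128. ] [28.5 13.3 20.2]
[518.1  41.1  93. ] [ 2.8 -0.4 55.1]
```

```bash
python3 -m pendant '[[[0,0,0],[0.003,0,0.015],0.085],[[0,0,0],[0,0,0.02],0.085],[[0,0,0],[0,0,0.013],0.085],[[0,0,0],[0,0,0],0.085],[[0,0,0],[0,0,0],0.085]]'
python3 - <<'E'
from h import *
cv2.imwrite("pics/w3.png",cv2.resize(viewer.snapshot('wrist')[150:400,160:480,::-1],None,fx=2.4,fy=2.4))
cv2.imwrite("pics/s3.png",cv2.resize(viewer.snapshot('side')[130:280,240:400,::-1],None,fx=4,fy=4,interpolation=cv2.INTER_CUBIC))
E
```

```text
time_s: 3.55
eef_pos: [517.4, 40.7, 98.3]
ee_rot: [[0.965, 0.261, -0.0], [0.261, -0.965, -0.0], [-0.0, -0.0, -1.0]]
wrist_force: [0.1, -0.1, 0.5]
opening: 0.998
```

View pics/w3.png

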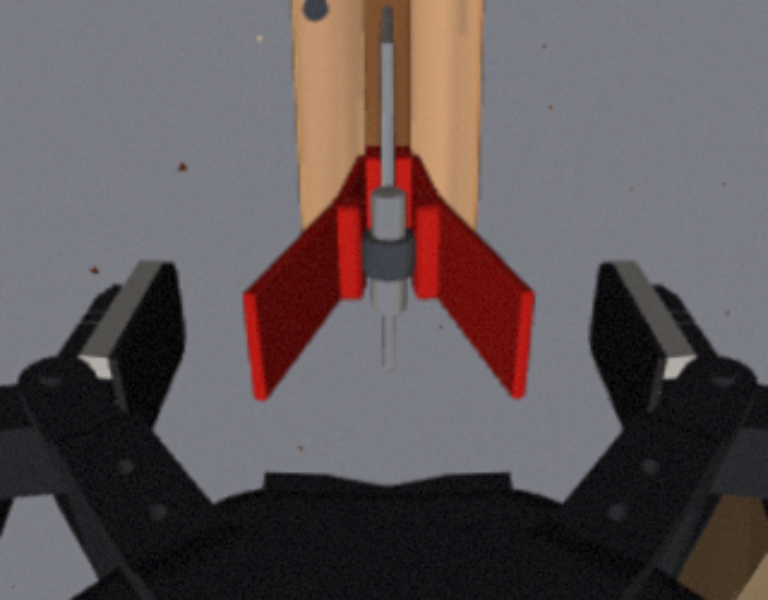

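View pics/s3.png

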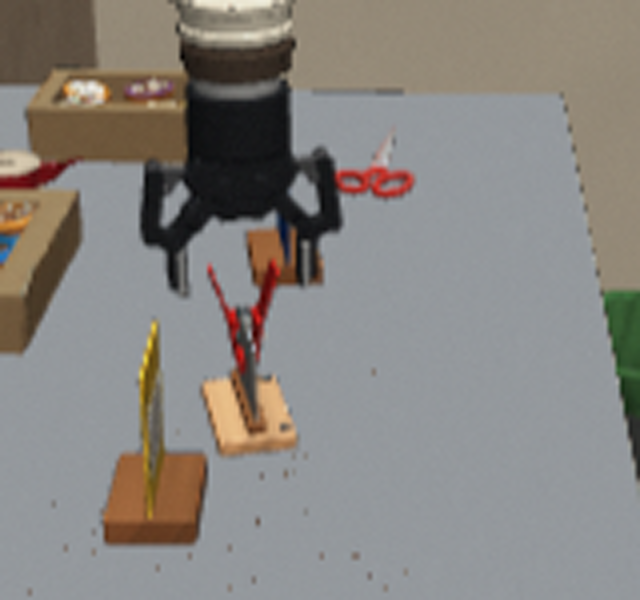

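```bash
python3 -m pendant '[[[0,0,0],[0,0,0],0.05],[[0,0,0],[0,0,0],0.04],[[0,0,0],[0,0,0],0.03],[[0,0,0],[0,0,0],0.02],[[0,0,0],[0,0,0],0.02],[[0,0,0],[0,0,0],0.02],[[0,0,0],[0,0,0],0.02]]' 28
python3 - <<'E'
from h import *
print(bot.read_state()['time_s'],bot.read_state()['opening']*85.4)
cv2.imwrite("pics/w4.png",cv2.resize(viewer.snapshot('wrist')[150:400,160:480,::-1],None,fx=2.4,fy=2.4))
cv2.imwrite("pics/s4.png",cv2.resize(viewer.snapshot('side')[130:280,240:400,::-1],None,fx=4,fy=4,interpolation=cv2.INTER_CUBIC))
E
```

```text
time_s: 4.35
eef_pos: [518.4, 40.7, 100.4]
ee_rot: [[0.965, 0.261, 0.003], [0.261, -0.965, 0.0], [0.003, 0.001, -1.0]]
wrist_force: [-2.1, -0.4, 11.5]
opening: 0.294
4.35 25.131787855762656
```

View pics/w4.png

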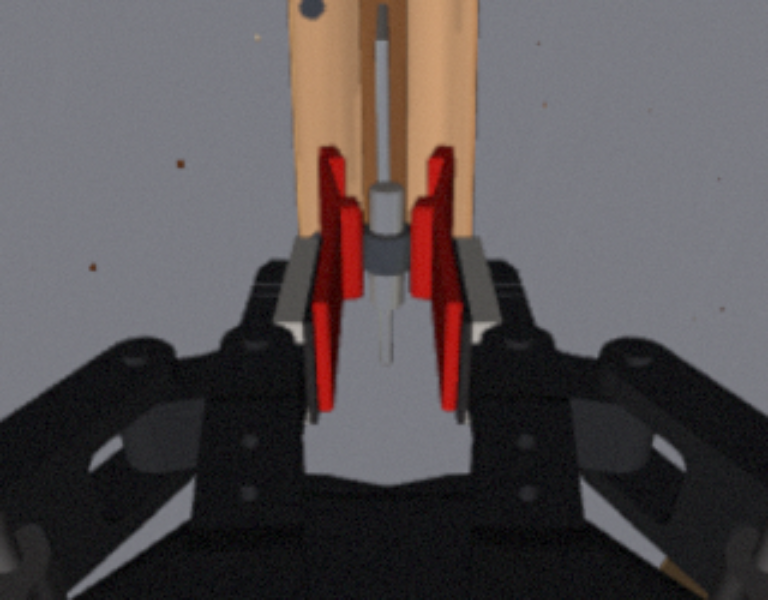

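View pics/s4.png

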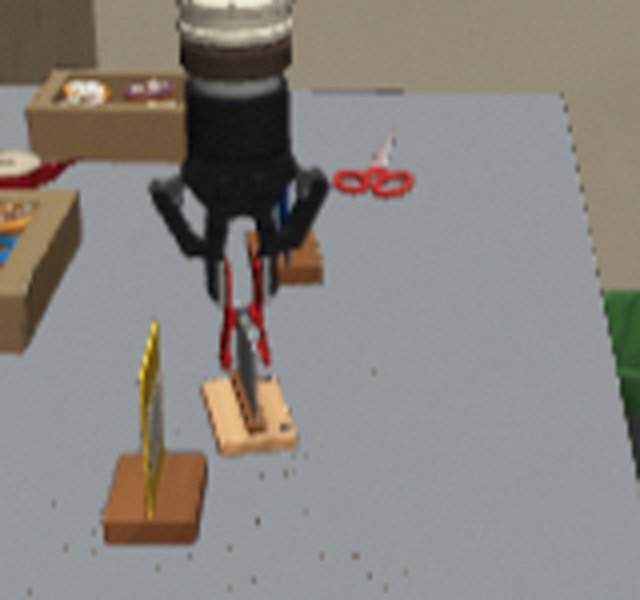

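```bash
python3 -m pendant '[[[0,0,0],[0,0,-0.01],0.02],[[0,0,0],[0,0,-0.02],0.02],[[0,0,0],[0,0,-0.02],0.02],[[0,0,0],[0,0,-0.02],0.02],[[0,0,0],[0,0,-0.02],0.02],[[0,0,0],[0,0,-0.02],0.02],[[0,0,0],[0,0,0],0.02],[[0,0,0],[0,0,0],0.02]]'
python3 - <<'E'
from h import *
cv2.imwrite("pics/w5.png",cv2.resize(viewer.snapshot('wrist')[150:400,160:480,::-1],None,fx=2.4,fy=2.4))
cv2.imwrite("pics/s5.png",cv2.resize(viewer.snapshot('side')[100:250,240:400,::-1],None,fx=4,fy=4,interpolation=cv2.INTER_CUBIC))
E
```

```text
time_s: 5.25
eef_pos: [517.6, 40.7, 208.3]
ee_rot: [[0.965, 0.261, 0.0], [0.261, -0.965, 0.0], [0.0, 0.0, -1.0]]
wrist_force: [-0.2, 0.6, -1.0]
opening: 0.294
```

View pics/w5.png

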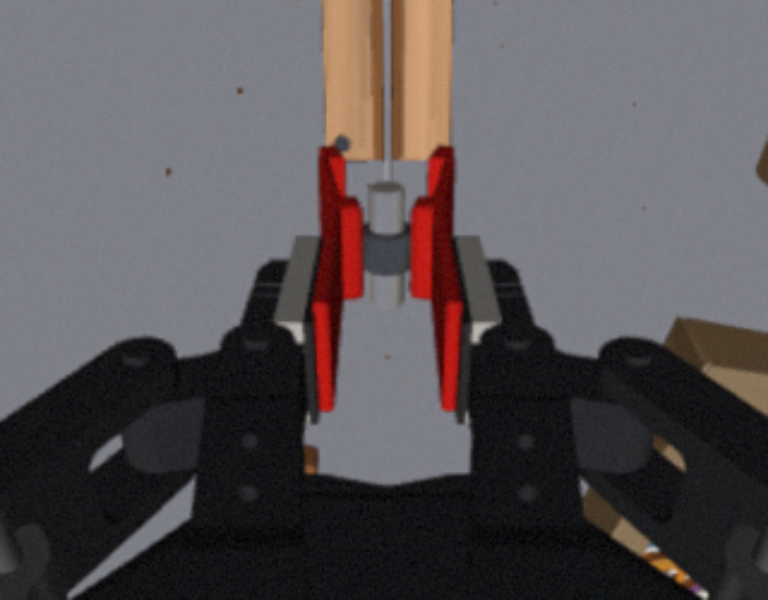

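View pics/s5.png

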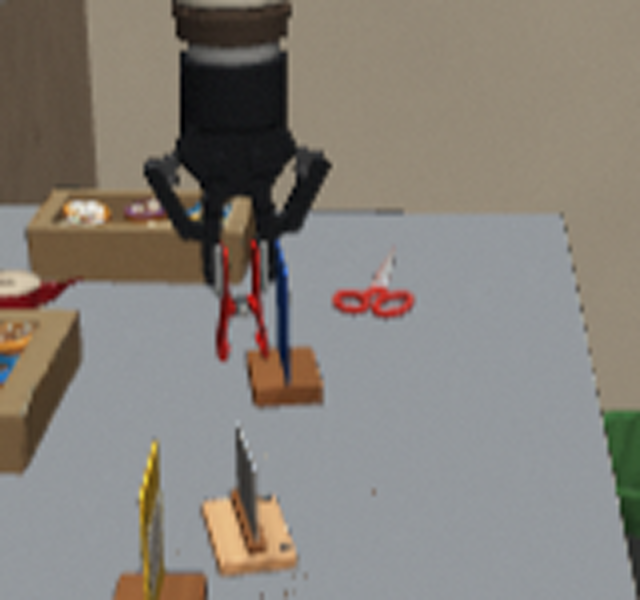

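```bash
python3 -m pendant '[[[0,0,0],[-0.004,0.014,0],0.02],[[0,0,0],[-0.0072,0.0253,0],0.02],[[0,0,0],[-0.0072,0.0253,0],0.02],[[0,0,0],[-0.0072,0.0253,0],0.02],[[0,0,0],[-0.0072,0.0253,0],0.02],[[0,0,0],[-0.0072,0.0253,0],0.02],[[0,0,0],[-0.0072,0.0253,0],0.02],[[0,0,0],[-0.0072,0.0253,0],0.02]]'
python3 -m pendant '[[[0,0,0],[-0.0072,0.0253,0],0.02],[[0,0,0],[-0.0072,0.0253,0],0.02],[[0,0,0],[-0.006,0.021,0],0.02],[[0,0,0],[-0.0042,0.0158,0],0.02],[[0,0,0.045],[0,0,0],0.02],[[0,0,0.04],[0,0,0],0.02],[[0,0,0],[0,0,0],0.02],[[0,0,0],[0,0,0],0.02]]'
python3 - <<'E'
from h import *
s=bot.read_state();print(s['time_s'],s['eef_pos'],s['ee_rot'],s['opening'])
cv2.imwrite("pics/w6.png",viewer.snapshot('wrist')[:,:,::-1])
cv2.imwrite("pics/s6.png",cv2.resize(viewer.snapshot('side')[100:220,240:370,::-1],None,fx=5,fy=5,interpolation=cv2.INTER_CUBIC))
cv2.imwrite("pics/t6.png",viewer.snapshot('top')[:,:,::-1])
E
```

```text
time_s: 6.15
eef_pos: [514.1, -159.8, 207.5]
ee_rot: [[0.965, 0.261, -0.001], [0.261, -0.965, 0.0], [-0.001, -0.0, -1.0]]
wrist_force: [0.4, 0.1, -0.4]
opening: 0.296
time_s: 6.95
eef_pos: [513.7, -248.9, 208.0]
ee_rot: [[0.984, 0.179, -0.0], [0.179, -0.984, 0.0], [-0.0, -0.0, -1.0]]
wrist_force: [0.5, 0.1, -0.6]
opening: 0.294
6.95 [ 513.66874109 -248.90821665  208.0125563 ] [[ 9.83802063e-01  1.79257683e-01 -4.30065517e-04]
 [ 1.79257774e-01 -9.83802123e-01  1.82950909e-04]
 [-3.90304013e-04 -2.57080068e-04 -9.99999891e-01]] 0.2939826329849824
```

View pics/w6.png

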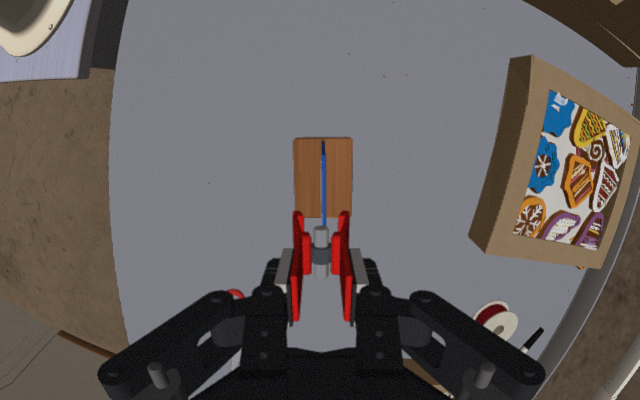

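View pics/s6.png

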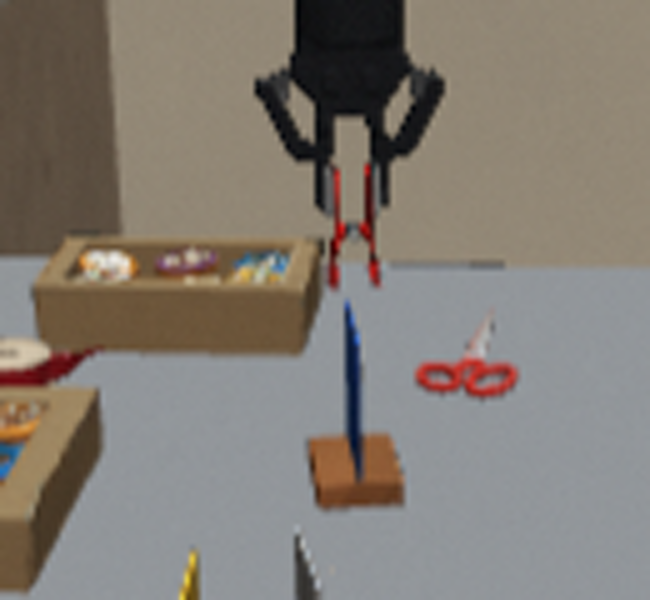

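Run:
```python
import cv2
w=cv2.imread("pics/wrist6.png") if 0 else cv2.imread("pics/w6.png"); x0,y0,s=270,125,6
c=cv2.resize(w[y0:y0+100,x0:x0+110],None,fx=s,fy=s,interpolation=cv2.INTER_CUBIC)
for i in range(0,110,10): cv2.putText(c,str(x0+i),(i*s,10),0,.35,(0,255,255),1); cv2.line(c,(i*s,0),(i*s,5),(0,255,255),1)
for i in range(0,100,10): cv2.putText(c,str(y0+i),(0,i*s+4),0,.35,(0,255,255),1)
cv2.imwrite("pics/w6c.png",c)
```

```text
(no output)
```

View pics/w6c.png

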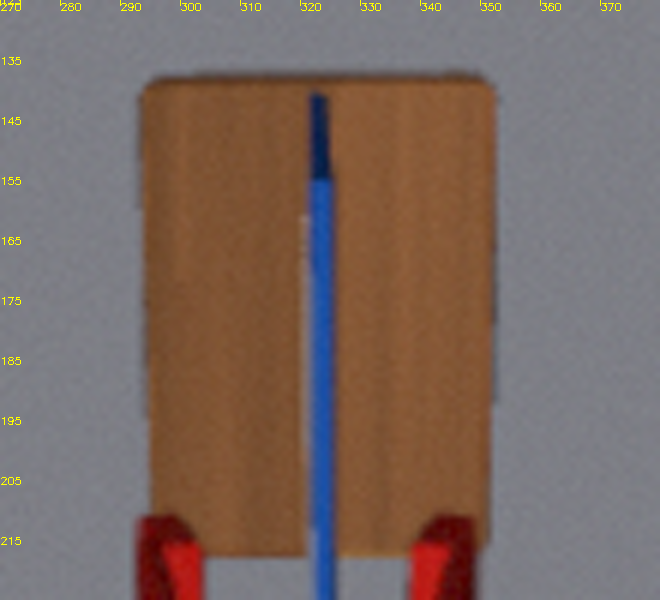

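Run:
```python
from h import *
np.set_printoptions(precision=1,suppress=True)
s=bot.read_state();R=s['ee_rot'];p=s['eef_pos']
for uv,z in [((323.6,154.8),130),((323.8,190),130),((324.2,222),130),((293.8,138.8),22),((351.6,138.8),22),((322.3,217),22),((321.6,255),197)]:
    q=onz('wrist',uv,z); print(uv,q,R.T@(q-p))
```

```text
(323.6, 154.8) [ 507.  -204.6  130. ] [  1.2 -44.6  78.2]
(323.8, 190) [ 511.9 -230.3  130. ] [  1.3 -18.4  78.2]
(324.2, 222) [ 516.7 -255.1  130. ] [ 1.7  6.8 78.2]
(293.8, 138.8) [ 476.3 -208.2   22. ] [-29.6 -46.6 186.2]
(351.6, 138.8) [ 536.8 -197.2   22. ] [ 31.8 -46.6 186.2]
(322.3, 217) [ 521.9 -289.2   22. ] [  0.6  41.4 186.2]
(321.6, 255) [ 513.7 -250.   197. ] [-0.4  1.2 11.2]
```

```bash
python3 -m pendant '[[[0,0,0],[0.0018,-0.003,0],0.02],[[0,0,0],[0,0,0.01],0.02],[[0,0,0],[0,0,0.01],0.02],[[0,0,0],[0,0,0.004],0.02],[[0,0,0],[0,0,0],0.02],[[0,0,0],[0,0,0],0.02]]'
python3 - <<'E'
from h import *
cv2.imwrite("pics/w7.png",cv2.resize(viewer.snapshot('wrist')[100:300,200:440,::-1],None,fx=3,fy=3,interpolation=cv2.INTER_CUBIC))
cv2.imwrite("pics/s7.png",cv2.resize(viewer.snapshot('side')[120:220,270:350,::-1],None,fx=6,fy=6,interpolation=cv2.INTER_CUBIC))
E
```

```text
time_s: 7.7
eef_pos: [515.0, -245.5, 184.2]
ee_rot: [[0.984, 0.178, -0.0], [0.178, -0.984, 0.0], [-0.0, -0.0, -1.0]]
wrist_force: [-0.7, -0.5, 0.4]
opening: 0.291
```

View pics/w7.png

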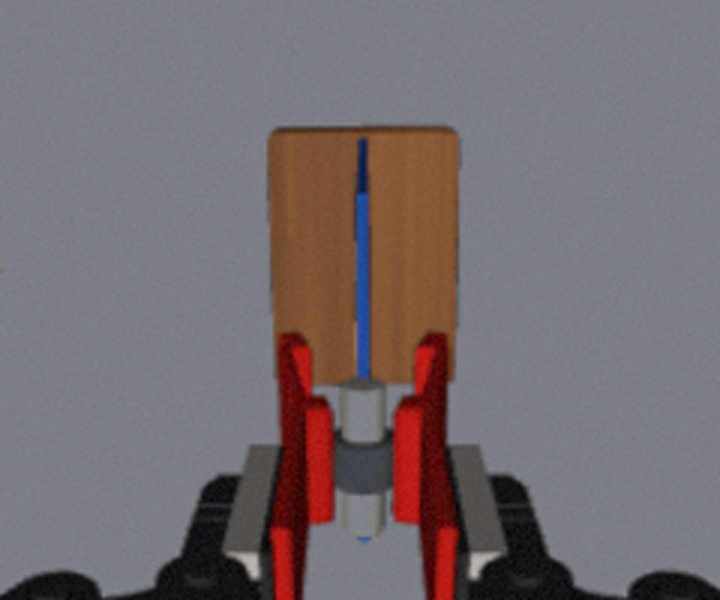

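View pics/s7.png

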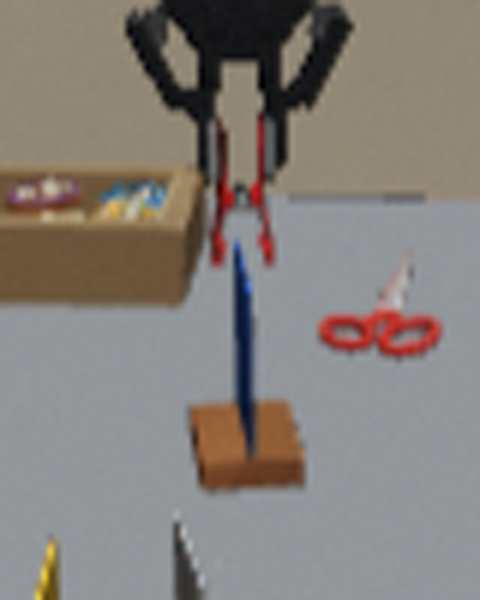

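```bash
python3 -m pendant '[[[0,0,0],[0,0,0.005],0.02],[[0,0,0],[0,0,0.005],0.02],[[0,0,0],[0,0,0.005],0.02],[[0,0,0],[0,0,0.003],0.02],[[0,0,0],[0,0,0],0.02],[[0,0,0],[0,0,0],0.02],[[0,0,0],[0,0,0],0.02]]'
python3 - <<'E'
from h import *
s=bot.read_state();print(s['time_s'],s['eef_pos'],s['wrist_force'],s['opening'])
for P in [(515,-245.5,155)]: print(proj('side',P),proj('wrist',P))
cv2.imwrite("pics/w8.png",cv2.resize(viewer.snapshot('wrist')[100:300,200:440,::-1],None,fx=3,fy=3,interpolation=cv2.INTER_CUBIC))
cv2.imwrite("pics/s8.png",cv2.resize(viewer.snapshot('side')[130:210,280:340,::-1],None,fx=7,fy=7,interpolation=cv2.INTER_CUBIC))
cv2.imwrite("pics/t8.png",viewer.snapshot('top')[:,:,::-1])
E
```

```text
time_s: 8.5
eef_pos: [515.2, -245.6, 166.5]
ee_rot: [[0.984, 0.178, 0.0], [0.178, -0.984, -0.0], [0.0, 0.0, -1.0]]
wrist_force: [-0.1, -0.2, -1.0]
opening: 0.297
8.5 [ 515.18236815 -245.57890125  166.53468854] [-0.09554126 -0.18075843 -1.00456386] 0.2972810291985592
(np.float64(309.55312025747185), np.float64(157.26353408407178)) (np.float64(321.9501706165998), np.float64(252.6723790120455))
```

View pics/w8.png

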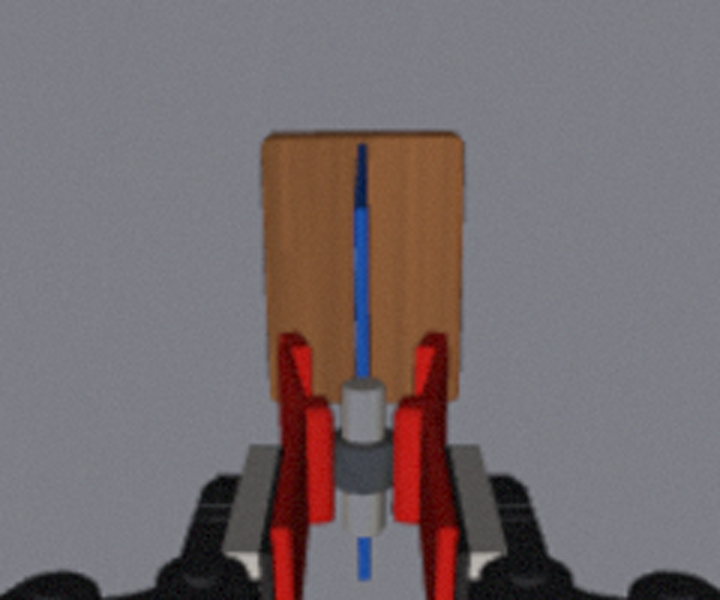

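View pics/s8.png

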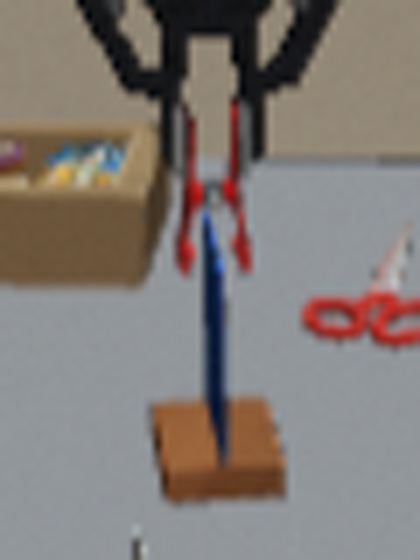

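View pics/t8.png

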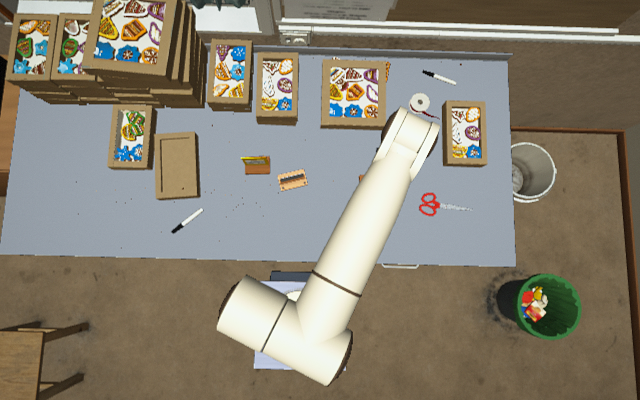

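Run:
```python
from h import *
np.set_printoptions(precision=1,suppress=True)
s=bot.read_state();R=s['ee_rot'];p=s['eef_pos']
for z in (127,130,133):
    a,b=[R.T@(onz('wrist',uv,z)-p) for uv in [(320.8,169.2),(321.2,293.3)]]; print(z,a,b,np.linalg.norm(a-b),(a+b)/2)
print(R.T@(onz('wrist',(321.2,252.5),155)-p))
```

```text
127 [ -0.8 -41.5  39.5] [-0.6 45.8 39.5] 87.23337193061542 [-0.7  2.1 39.5]
130 [ -0.8 -42.1  36.5] [-0.6 43.7 36.5] 85.79955777199089 [-0.7  0.8 36.5]
133 [ -0.8 -42.6  33.5] [-0.6 41.7 33.5] 84.36574361336639 [-0.7 -0.4 33.5]
[-0.6 -0.2 11.5]
```

```bash
python3 -c "
from plant import bot
s=bot.read_state();print(s['time_s'],s['eef_pos'],s['qd'].round(4),s['wrist_force'],s['opening'])
print(bot.close_job())"
```

```text
8.65 [ 515.18040291 -245.56503487  166.47719046] [ 0.0012  0.0001 -0.0017  0.0012  0.0002  0.0013] [-0.32477837  0.04625846 -0.82521566] 0.29076211004038205
the job is handed in; nothing more can be done
None
```

I squeezed the red clip open at 28 N, lifted it off the rack and lowered it over the middle of the blue card's top edge. I handed the job in at 8.65 s with the clip still held wide open; no verdict is reported.

What the last checks showed:
- **Clip position:** the pivot was about 155 mm above the worktop, which puts the jaw tips about 15 mm below the card's top edge. The clip was centred on the card to within about 1 mm across and along it, and in line to about 0.01 rad.
- **Height check:** the wrist camera measured the card as 85.8 mm wide at the assumed edge height, against the stated 86 mm, so the height agrees.
- **Contact:** the side and wrist views showed clear gaps to the card on both sides. The wrist force was about 1 N, and the opening was steady at 25 mm, where the clip sits at its fully open stop.
- **Bystanders:** the rest of the scene looked unmoved in the top view, though the arm hid most of the blue stand there.

One disagreement: early on, the top camera placed the rack about 5 mm away from where the wrist camera did. I used the close-range wrist measurements, and the grasp and final position came out centred. The force gauge read 11.5 N while the handles were being squeezed on the rack, because the fingers pressed down as they closed. It dropped back to near zero after the lift.

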